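# Uncap the measuring cell and hold it against the reader's stop

## Task

The measuring cell on the reader stage has to be read with its cap off: lift the loose cap off the cell and set it down, mouth down, in the round well of the cap holder, and let go of it. Then push the cell along the stage's channel against the sprung plunger until it sits square and fully home against the fixed stop pads, and finish while still holding it there: press only lightly beyond the spring, because the plunger throws the cell back if you let go. Do not tip the cell, do not drop the cap, and leave the other things on the bench where they are.

Things in the scene. Friction and masses are not known exactly. Their poses are not given: they have to be found in the camera images.
- stage: Reader stage, fixed: dark steel plate 240 x 120 x 12 mm, origin at the centre of its underside; x along the channel in the push direction, to the grey reader head (76 mm wide, top z = 52 mm), z up, yaw within 0.35 rad. Two aluminium rails 8 mm wide (tops z = 22 mm, inner faces 53 mm apart) run from x = -120 to +45 mm; the channel is open behind, at -x.
- stop: The hard stop on the stage: two steel pads side by side, each 16 mm wide and 32 mm high (top at z = 44 mm), centred 21 mm either side of the channel's middle. Origin and axes are those of the stage; the stop faces lie at stage x = +50 mm.
- stop_face (a point): Point in the middle between the two stop faces, at stage (50, 0, 36) mm: the cell's front face centre (point cell_front) comes here when the cell is home.
- plunger (a joint): Sprung steel plunger, 12 mm thick, sticking out between the stop pads on the channel's middle line, 36 mm above the bench. In m: 0 = fully out (tip at stage x = +36 mm), 0.014 with the cell on the stop; it could go to 0.020. It pushes back with 2.8 N at 0 and 7.7 N at 0.014; the cell's sliding friction adds 1 to 5 N.
- cell: Measuring cell, loose, about 0.3 kg, in the channel, its front 16 to 50 mm before the plunger's tip: black block 60 long (x, along stage x) x 50 wide (y) x 40 mm high, with a glass tube of 33 mm diameter on the middle of its top, from 40 to 80 mm. Origin at the centre of its underside, 12 mm above the bench. Can be gripped across the block (50 mm) above the rails.
- cell_front (a point): Centre of the cell's front face (the face towards the plunger), 30 mm ahead of the cell's origin and 24 mm above its underside.
- cap: Loose white ribbed cap, 44 mm outer and 39 mm inner diameter, 22 mm high (skirt 16, roof 6), 30 g. Origin at the centre of its mouth (lower rim), z up. At the start it sits over the cell's glass tube, roof on the tube's rim: origin 64 mm above the cell's underside, flat top 98 mm above the bench. It lifts straight off; the tube is 16 mm into it.
- cap_holder: Cap holder, fixed: aluminium plate 85 x 85 x 4 mm with a round ring on it forming a well: inner diameter 57, outer 66 mm, rim 12 mm and floor 4 mm above the bench. Origin at the centre of its underside. It stands on the left or on the right of the stage.
- holder_floor (a point): Centre of the floor of the cap holder's well, 4 mm above the bench; the cap's origin comes here.
- tube_rack: Bystander: steel wire rack 115 x 65 mm with capped glass tubes up to 110 mm high, standing on the other side of the stage than the cap holder. Origin at the centre of its underside.
- amber_bottle: Bystander: amber glass bottle, 56 mm diameter, 120 mm high, on the far side. Origin at the centre of its underside.
- flask: Bystander: conical glass flask, 68 mm diameter, 88 mm high, on the far side. Origin at the centre of its underside.
- probe_block: Bystander: black block 70 x 50 x 40 mm with two holes. Origin at the centre of its underside.
- stopper: Bystander: rubber stopper, 26 mm diameter at its wide top, 22 mm high. Origin at the centre of its underside.
- pen: Bystander: green pen, 10 mm thick, 130 mm long, lying close to the robot. Origin on its underside in the middle.

How it is judged:
On the way:
1. the cap lies mouth down in the well of the cap holder, let go, and the cell has not yet been pushed against the plunger (horizontal distance between cap and holder_floor below 0.009 m and z of cap in the frame of holder_floor below 0.003 m and angle between cap's own z axis and vertical below 0.06 rad and linear speed of cap below 0.02 m/s and contact force between cap and the fingers below 0.05 N and value of joint plunger below 0.004 m), for 0.2 s.
At the end, for the whole second after the job is handed in: Cap mouth down and level on the well's floor (9 mm of centre), released; cell upright, square, at rest, front within 1.8 mm of the stop faces, plunger in by over 12 mm, cell on the stop with 1 to 40 N, fingers on the cell with over 2 N, through the last second (horizontal distance between cap and holder_floor below 0.009 m and z of cap in the frame of holder_floor below 0.003 m and angle between each of cap, cell's own z axis and vertical below 0.06 rad and linear speed of each of cap, cell below 0.02 m/s and contact force between cap and the fingers below 0.05 N and x of cell_front in the frame of stage above 0.0482 m and value of joint plunger above 0.012 m and contact force between cell and stop between 1 and 40 N and contact force between the fingers and cell above 2 N and angle between the x axis of cell and the x axis of stage, either way round below 0.06 rad); the arm keeps its last pose, push and grip.
It fails at once if the cell is tipped by more than 0.25 rad (angle between cell's own z axis and vertical above 0.25 rad).
It fails at once if the cell is rammed against the stop with more than 60 N (contact force between cell and stop above 60 N).
It fails at once if the cap is dropped (falls freely faster than 0.8 m/s, about 30 mm) (linear speed of cap above 0.8 m/s and contact force between cap and the fingers below 0.05 N).
It fails at once if another thing on the bench is moved by more than 30 mm (distance of any of tube_rack, amber_bottle, flask, probe_block, stopper, pen from where it was at the start of the episode above 0.03 m).
It also fails if it takes over 59 s, if anything falls off the work surface, if the arm or the gripper's body presses on something with over 40 N, if the wrist force passes 120 N, or if a joint passes its speed limit or range.

## Robot

A 7-joint arm with a two-finger parallel gripper is mounted at the origin on the work surface. World frame = base frame: x ahead of the robot, y to its left, z up, the work surface at z = 0. Lengths are in m, angles in rad, forces in N, time in s.
With the tool pointing down it reaches from about 0.4 to 0.85 m from the base axis. Payload 10.4 kg.
Tool frame: the origin (TCP) lies between the finger pads; the fingertips stand 11 mm ahead of it and the grasp point (between the pads) lies 8 mm behind it; z points along the fingers, y is the direction in which the jaws open and shut (so a half turn about z gives the same grasp; the last joint's range is limited). The gripper opens to 87 mm and grips with 3 to 60 N. Pads are 19 mm wide; open, the fingers measure 117 mm over their backs; the gripper's body (75 mm by 190 mm) begins 51 mm behind the grasp point.
Start: joints at [-1.272, 0.332, -0.065, 1.46, 0.022, 1.35, -0.088], TCP at [0.198, 0.593, 0.234] pointing down, gripper open.
Joint ranges: [-2.6, 2.6], [-0.5, 2.12], [-1.47, 1.34], [0.16, 2.42], [-1.27, 4.41], [0.06, 2.06], [-2.6, 2.6]. Speed limits (rad/s): [2.22, 2.22, 2.79, 2.79, 3.14, 3.14, 3.14].

## Interface

Orientations are given as a unit quaternion [x, y, z, w].
In Python, from bench import r, eyes gives the robot as it stands.
- The arm moves only by the shell command python3 -m inch 'ROWS' [FORCE]. ROWS is a JSON object of lists of equal length, an entry for each row: "translation": the shift along the world's x, y, z scaled (see below), a list of three; "rot": the turn, a rotation vector about the world's x, y, z scaled (see below), a list of three; "jaw": the finger opening in mm, from 0 to 87. In form: {"translation": [[tx, ty, tz], ...], "rot": [[ax, ay, az], ...], "jaw": [jaw, ...]}. A call has 1 to 20 rows; each row is the pose to reach, as a shift and turn from the pose measured when the call began; what a row does not reach only later rows make up. The controller multiplies each number of a shift by 100 mm and each number of a turn by 60 degrees. A row lasts 1/10 s, in which the tool goes at most 50 mm and 8.59 degrees, less where a joint would pass 70% of its speed; a pose out of reach is approached as far as the arm can. A call with a number of a shift or a turn outside -1 to 1 is refused whole. A call with a gripper value outside its range is refused whole. The fingers move at their own pace and stop on an object; FORCE is the grip in N (left out, the last holds). Time passes only in rows, so rows that repeat a pose let the fingers close. It gives the time, the measured TCP pose, the force and the opening at its end, in the units of the state.
- r.read_state(): the state, without advancing time (a new reading comes with each control period).
- eyes.camera(name): name is "scene" or "side" or "wrist"; returns the picture (420x560x3 uint8, blue, green, red); there is no depth.
- eyes.calibration(name): a dict with "fx", "fy", "cx", "cy" (pixels), "R" (3x3) and "t" (3): a world point X has camera coordinates R X + t; the wrist camera has in their place "hand_eye" (4x4, takes a point from camera to tool coordinates, whose origin is the TCP and whose axes are the flange's). Camera axes: x right, y down, z forward; pixel columns grow to the right and rows downward; lengths in m; the calibration is good to about 2 mm. A picture is of the moment at which its call begins: read the wrist's pose just before it. calibration takes no time and is no camera call.
- r.close_job(): hands the job in, once; it reports no verdict.
The state is a dict: "time": time; "joint_positions": joint angles; "joint_vel": joint speeds; "joint_torque": joint torques, N m; "ee_pos": TCP position; "eef_rot": TCP orientation; "ft_force": force on the tool from outside, world axes, zero at the start; "torque": the same for the moment, N m; "width": finger opening in m.
Only numpy, scipy, OpenCV 4.12 (cv2) and the standard library are available. Lean on these libraries where they do the work, as an engineer would, in place of code of your own. Each camera call takes 0.05 s, during which the arm holds its last target. There are 200 camera calls.

## Working session

There is one attempt and no reset: what is moved stays moved. The work goes in short steps, Python scripts to look and compute and a shell command to move; the robot and the scene stay as the last step left them, time stands still between calls to the robot, and variables do not carry over. Pictures are saved under pics/ and viewed, about 8 in all and at most 12, crops included, and the job is handed in when it is done.

```bash
ls; mkdir -p pics
cat > h.py <<'E'
import numpy as np, cv2
from bench import r, eyes
from scipy.spatial.transform import Rotation as Ro
def cal(name, st=None):
    c=eyes.calibration(name)
    K=np.array([[c['fx'],0,c['cx']],[0,c['fy'],c['cy']],[0,0,1.]])
    if 'hand_eye' in c:
        H=np.array(c['hand_eye']); T=np.eye(4); T[:3,:3]=Ro.from_quat(st['eef_rot']).as_matrix(); T[:3,3]=st['ee_pos']
        M=np.linalg.inv(T@H); return K,M[:3,:3],M[:3,3]
    return K,np.array(c['R']),np.array(c['t'])
def ray(c,uv,z):
    K,R,t=c; d=R.T@np.linalg.inv(K)@np.array([uv[0],uv[1],1.]); o=-R.T@t
    return o+d*(z-o[2])/d[2]
def proj(c,X):
    K,R,t=c; p=K@(R@np.array(X,float)+t); return p[:2]/p[2]
E
python3 - <<'E'
from h import *
s=r.read_state(); print(s)
a=[eyes.camera(n) for n in ('scene','side','wrist')]
for n,i in zip(('scene','side','wrist'),a): cv2.imwrite(f'pics/{n}0.png',i)
for n in ('scene','side'):
    K,R,t=cal(n); print(n,-R.T@t,K[0,0])
print(eyes.calibration('wrist'))
E
```

```text
pics
{'time': 0.0, 'joint_positions': array([-1.27160002,  0.3328743 , -0.06469446,  1.46096331,  0.02162736,
        1.34989124, -0.08851536]), 'joint_vel': array([-1.11642782e-03, -3.08566076e-05, -3.00470033e-05,  6.80406850e-04,
        1.74666108e-03,  6.39629269e-04,  5.93124258e-05]), 'joint_torque': array([-6.19965749e-05, -6.23230934e+01,  2.50573573e-02, -3.89906216e+01,
       -6.11648359e-02,  3.91201722e-02,  1.51121703e-04]), 'ee_pos': array([0.19756681, 0.59255293, 0.23274191]), 'eef_rot': array([ 1.60201396e-01,  9.87084087e-01, -7.16744700e-04, -6.77926295e-05]), 'ft_force': array([-0.08182368, -0.28721002, -0.10597615]), 'torque': array([ 0.03628157,  0.02286578, -0.0092183 ]), 'width': 0.087505259567007}
scene [0.8123015  0.46756343 0.7243815 ] 381.08864760048687
side [ 0.29566149 -0.82248622  1.11196907] 499.6968499774005
{'fx': 301.95269678065154, 'fy': 301.95269678065154, 'cx': 280.9387346056221, 'cy': 212.21270869944814, 'hand_eye': array([[ 4.43896299e-04, -9.56726738e-01, -2.90987546e-01,
         7.95133153e-02],
       [ 9.99999899e-01,  4.05281176e-04,  1.92973607e-04,
         1.95461568e-04],
       [-6.66912349e-05, -2.90987603e-01,  9.56726821e-01,
        -1.50111429e-01],
       [ 0.00000000e+00,  0.00000000e+00,  0.00000000e+00,
         1.00000000e+00]])}
```

View pics/scene0.png

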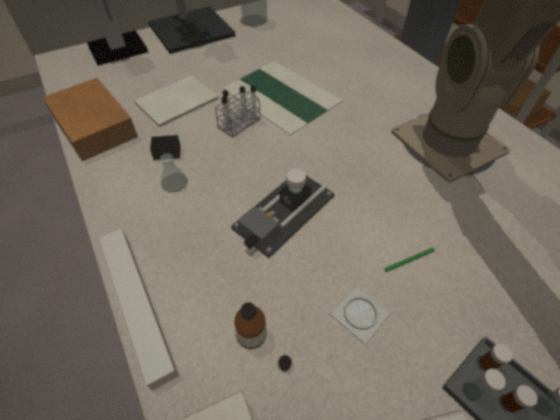

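View pics/side0.png

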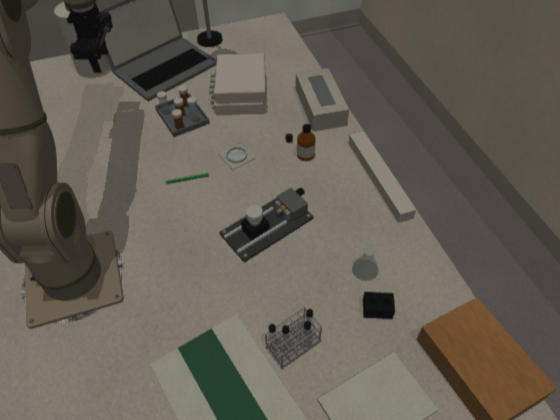

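The scene view shows the stage around (285,213), the cap's top at (297,177) and the holder ring at (361,313). The side view shows the cap at (254,211) and the holder at (236,155). Next I'll compute rough positions.

Run:
```python
from h import *
S=cal('scene');D=cal('side')
print('cap',ray(S,(297,175),.098),ray(D,(254,209),.098))
print('holder',ray(S,(361,313),.012),ray(D,(236,155),.012))
for n,c,p in (('S',S,[(233,223),(270,252),(334,193)]),('D',D,[(221,233),(242,257),(313,218),(290,196)])):
    for q in p: print(n,ray(c,q,.012))
print('rack',ray(D,(293,345),.0),'pen',ray(D,(188,179),.0),'amber',ray(D,(306,155),.0),ray(D,(365,272),0))
print(Ro.from_quat(r.read_state()['eef_rot']).as_matrix())
```

```text
cap [ 0.48659817 -0.02031033  0.098     ] [ 0.49143468 -0.01893821  0.098     ]
holder [0.52326291 0.28818025 0.012     ] [0.51907943 0.27519467 0.012     ]
S [ 0.64849234 -0.03036461  0.012     ]
S [0.61155402 0.07953774 0.012     ]
S [0.39387551 0.00866326 0.012     ]
D [ 0.3979397  -0.00147659  0.012     ]
D [ 0.43020014 -0.09581726  0.012     ]
D [ 0.65385005 -0.03664754  0.012     ]
D [0.62073036 0.06077821 0.012     ]
rack [ 0.47546006 -0.36403544  0.        ] pen [0.35636282 0.23719376 0.        ] amber [0.72897243 0.2130678  0.        ] [ 0.7195921  -0.23808282  0.        ]
[[-9.48687584e-01  3.16214751e-01 -3.16431198e-04]
 [ 3.16214909e-01  9.48687053e-01 -1.00341934e-03]
 [-1.71018169e-05 -1.05199174e-03 -9.99999447e-01]]
```

```bash
python3 -m inch '{"translation":[[0.2,-0.33,0.1],[0.4,-0.66,0.1],[0.58,-1,0.1],[0.58,-1,0.1]],"rot":[[0,0,0.05],[0,0,0.1],[0,0,0.15],[0,0,0.15]],"jaw":[87,87,87,87]}' 10
python3 -m inch '{"translation":[[0.2,-0.33,0.1],[0.4,-0.66,0.1],[0.58,-1,0.1],[0.58,-1,0.1]],"rot":[[0,0,0.05],[0,0,0.1],[0,0,0.15],[0,0,0.15]],"jaw":[87,87,87,87]}'
python3 -m inch '{"translation":[[0.2,-0.33,0],[0.4,-0.66,0],[0.58,-1,0],[0.58,-1,0]],"rot":[[0,0,0.05],[0,0,0.1],[0,0,0.15],[0,0,0.15]],"jaw":[87,87,87,87]}'
python3 -m inch '{"translation":[[0.2,-0.33,0],[0.4,-0.66,0],[0.58,-1,0],[0.58,-1,0]],"rot":[[0,0,0.05],[0,0,0.1],[0,0,0.12],[0,0,0.12]],"jaw":[87,87,87,87]}'
python3 -m inch '{"translation":[[0.2,-0.33,0],[0.4,-0.66,0],[0.48,-1,0],[0.48,-1,0],[0.48,-1,0]],"rot":[[0,0,0],[0,0,0],[0,0,0],[0,0,0],[0,0,0]],"jaw":[87,87,87,87,87]}'
python3 - <<'E'
from h import *
s=r.read_state(); a=eyes.camera('wrist'); cv2.imwrite('pics/w1.png',a); np.save('w1.npy',np.r_[s['ee_pos'],s['eef_rot']])
c=cal('wrist',s); print(s['time'],s['ee_pos'],Ro.from_quat(s['eef_rot']).as_matrix().round(3))
for p in ([.49,-.02,.098],[.521,.28,.012]): print(proj(c,p))
E
```

```text
time: 0.55
ee_pos: [0.2596, 0.4884, 0.2432]
eef_rot: [0.085, 0.996, -0.001, 0.001]
ft_force: [1.1, 0.8, -0.2]
width: 0.087
time: 0.95
ee_pos: [0.3208, 0.3844, 0.2535]
eef_rot: [0.009, 1.0, -0.002, 0.001]
ft_force: [0.1, 0.6, 0.3]
width: 0.0867
time: 1.35
ee_pos: [0.3812, 0.2805, 0.2536]
eef_rot: [-0.067, 0.998, -0.002, 0.002]
ft_force: [-0.6, 1.3, 0.7]
width: 0.0869
time: 1.75
ee_pos: [0.4411, 0.1769, 0.2537]
eef_rot: [-0.126, 0.992, -0.002, 0.002]
ft_force: [-0.4, -0.3, 0.4]
width: 0.0871
time: 2.25
ee_pos: [0.4891, 0.0779, 0.2536]
eef_rot: [-0.126, 0.992, -0.002, 0.002]
ft_force: [0.9, 0.6, -1.0]
width: 0.0869
2.25 [0.48906577 0.07794815 0.25357473] [[-0.968 -0.249  0.005]
 [-0.249  0.968 -0.003]
 [-0.004 -0.005 -1.   ]]
[188.83440561 176.90980316]
[416.58536011 240.43738   ]
```

View pics/w1.png

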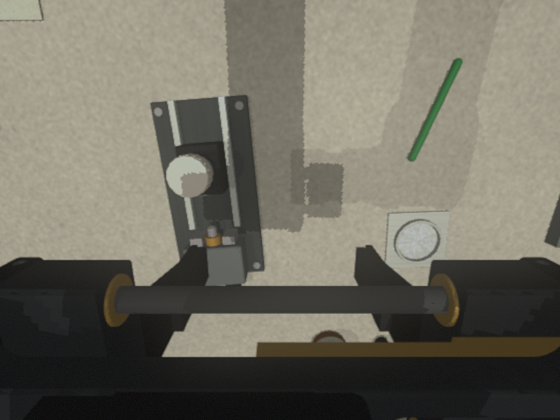

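The wrist view shows the cap at about (190,176), the stage edges from (152,103) to (246,96) and (263,270), and the ring at (417,240). Next I'll refine these.

Run:
```python
from h import *
v=np.load('w1.npy'); s=dict(ee_pos=v[:3],eef_rot=v[3:]); c=cal('wrist',s)
im=cv2.imread('pics/w1.png'); g=cv2.GaussianBlur(cv2.cvtColor(im,cv2.COLOR_BGR2GRAY),(3,3),0)
def circ(x0,y0,x1,y1,rmin,rmax,z):
    h=cv2.HoughCircles(g[y0:y1,x0:x1],cv2.HOUGH_GRADIENT_ALT,1,10,param1=100,param2=.5,minRadius=rmin,maxRadius=rmax)
    for q in ([] if h is None else h[0]): print((q[:3]+[x0,y0,0]).round(1),ray(c,q[:2]+[x0,y0],z).round(4))
print('cap');circ(150,135,230,215,18,28,.098)
print('ring');circ(380,205,455,275,14,32,.012)
# plate mask: centre = mean of plate outer contour ; holder plate
# stage right edge & back edge: strongest gradient crossings along scan rows, fit line
gg=g.astype(int)
pr=[(x,y) for y in range(105,265,3) for x in [max(range(225,285),key=lambda x:gg[y,x+2]-gg[y,x-2])]]
pl=[(x,y) for y in range(115,235,3) for x in [max(range(142,182),key=lambda x:gg[y,x-2]-gg[y,x+2])]]
pb=[(x,y) for x in range(160,240,3) for y in [max(range(85,112),key=lambda y:gg[y-2,x]-gg[y+2,x])]]
L={}
for n,p in (('r',pr),('l',pl),('b',pb)):
    W=np.array([ray(c,q,.012)[:2] for q in p],np.float32)
    for _ in range(3):
        l=cv2.fitLine(W,cv2.DIST_HUBER,0,.01,.01).ravel(); d=abs((W-l[2:])@np.array([-l[1],l[0]])); k=d<max(.0015,np.median(d)*2); W=W[k]
    L[n]=l; print(n,len(W),l.round(4),np.degrees(np.arctan2(l[1],l[0])),d.mean())
def X(a,b):
    A=np.array([[a[0],-b[0]],[a[1],-b[1]]]); t=np.linalg.solve(A,b[2:]-a[2:]); return a[2:]+a[:2]*t[0]
a,b=X(L['r'],L['b']),X(L['l'],L['b']); print('corners',a,b,np.linalg.norm(a-b))
print('cap pts chk',[ray(c,p,.098)[:2] for p in ((167,176),(212,176))])
o=im.copy()
cr=cv2.resize(im[85:285,140:280],None,fx=3,fy=3,interpolation=cv2.INTER_CUBIC);cv2.imwrite('pics/c1.png',cr)
```

```text
cap
[189.  177.   22.6] [ 0.49   -0.0198  0.098 ]
ring
[415.  240.   21.2] [0.5209 0.2776 0.012 ]
r 32 [0.8138 0.5812 0.5301 0.0332] 35.53385 0.0059567257
l 24 [ 0.9971  0.0763  0.5079 -0.063 ] 4.3784857 0.0041832034
b 23 [ 0.3229 -0.9464  0.4144 -0.0502] -71.1611 0.00029648817
corners [ 0.41419792 -0.04953137] [ 0.42104664 -0.06960467] 0.021209493
cap pts chk [array([ 0.49467792, -0.04180303]), array([0.48312339, 0.00279898])]
```

View pics/c1.png

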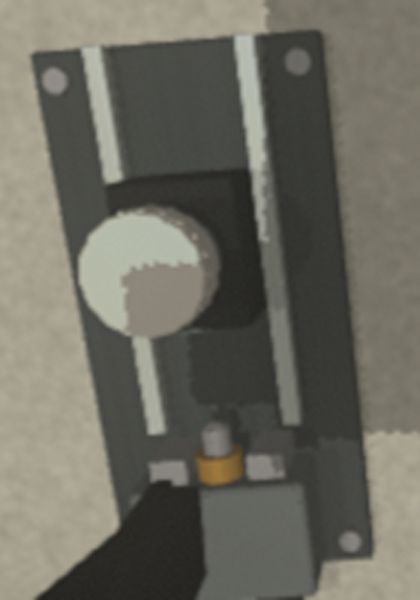

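The crop shows the stage corners at full-image pixels (151.3,102.7), (247.3,95.7) and (264,270.3), and the cap is clean.

Run:
```python
from h import *
v=np.load('w1.npy'); s=dict(ee_pos=v[:3],eef_rot=v[3:]); c=cal('wrist',s)
P=[ray(c,p,.012)[:2] for p in ((151.3,102.7),(247.3,95.7),(264,270.3))]
print(P, np.linalg.norm(P[0]-P[1]),np.linalg.norm(P[2]-P[1]))
ang=lambda d:np.arctan2(d[1],d[0])
y1=ang(P[2]-P[1]); y2=ang(P[1]-P[0])-np.pi/2; print(y1,y2)
y=(2*y1+y2)/3; y=y1
o=(P[0]+P[2])/2; print('origin',o,'yaw',y)
R=np.array([[np.cos(y),-np.sin(y)],[np.sin(y),np.cos(y)]])
cap=ray(c,(188,176.3),.098)[:2]
for q in (cap,np.array([.49,-.0198])): print('cap in stage',R.T@(q-o), q)
print('stop pt',o+R@[.05,0],'ring',ray(c,(415,240),.012), ray(c,(417,240),.012))
tr=Ro.from_quat(v[3:]).as_matrix(); print('turn needed deg/60',(y+np.pi/2-ang(tr[:2,1]))*180/np.pi/60)
back=[ray(c,(140+a/3,85+b/3),.052)[:2] for a,b in ((107,184),(248,170))]; print('cell back',[R.T@(p-o) for p in back])
hp=[ray(c,p,.022)[:2] for p in ((140+161/3,85+432/3),(140+287/3,85+424/3))]; print('rail ends',[R.T@(p-o) for p in hp])
print('tilt fix: tool z',tr[:,2])
```

```text
[array([ 0.43286734, -0.1015742 ]), array([0.39575219, 0.01040059]), array([0.61969658, 0.0850929 ])] 0.11796562160935495 0.236072090001977
0.3219281105537406 0.32006345495916655
origin [ 0.52628196 -0.00824065] yaw 0.3219281105537406
cap in stage [-0.0388215  -0.00042818] [ 0.48959031 -0.02092981]
cap in stage [-0.03807539  0.00051396] [ 0.49   -0.0198]
stop pt [0.57371332 0.00757916] ring [0.52094126 0.27762147 0.012     ] [0.52024141 0.28030957 0.012     ]
turn needed deg/60 0.06668924217359841
cell back [array([-0.06668623, -0.02409271]), array([-0.06815073,  0.03021303])]
rail ends [array([ 0.04492142, -0.02921502]), array([0.04494759, 0.02770534])]
tilt fix: tool z [ 0.00482243 -0.00344634 -0.99998243]
```

```bash
python3 -m inch '{"translation":[[0,-0.4,0],[0.006,-0.8,0],[0.006,-0.98,-0.2],[0.006,-0.98,-0.5],[0.006,-0.98,-0.75],[0.006,-0.98,-0.75]],"rot":[[0.003,0.005,0.03],[0.003,0.005,0.065],[0.003,0.005,0.065],[0.003,0.005,0.065],[0.003,0.005,0.065],[0.003,0.005,0.065]],"jaw":[87,87,87,87,87,87]}' 10
python3 - <<'E'
from h import *
s=r.read_state(); a=eyes.camera('wrist'); cv2.imwrite('pics/w2.png',a)
print(s['ee_pos'],Ro.from_quat(s['eef_rot']).as_matrix().round(4),s['ft_force'])
E
```

```text
time: 2.9
ee_pos: [0.4876, -0.0174, 0.1757]
eef_rot: [-0.161, 0.987, 0.0, -0.003]
ft_force: [-0.2, -0.1, 0.4]
width: 0.0869
[ 0.4875523  -0.0174177   0.17573606] [[-9.478e-01 -3.187e-01 -5.700e-03]
 [-3.187e-01  9.479e-01 -8.000e-04]
 [ 5.600e-03  1.100e-03 -1.000e+00]] [-0.20339197 -0.05465729  0.43679197]
```

View pics/w2.png

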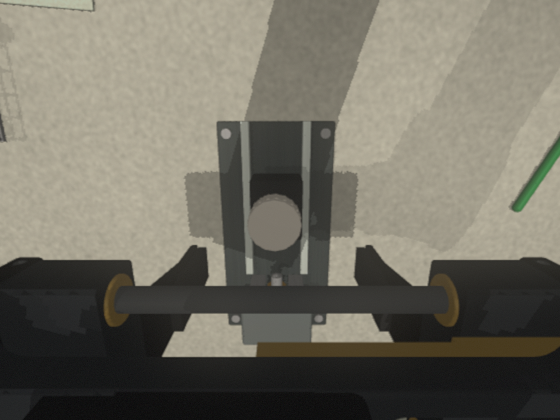

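The wrist view shows the stage square in the image and the cap centred at about (275,222), with the fingers at columns 207 and 355.

Run:
```python
from h import *
s=r.read_state(); c=cal('wrist',s)
g=cv2.cvtColor(cv2.imread('pics/w2.png'),cv2.COLOR_BGR2GRAY)
h=cv2.HoughCircles(g[180:265,235:315],cv2.HOUGH_GRADIENT_ALT,1,10,param1=100,param2=.5,minRadius=18,maxRadius=35); print(h)
for q in h[0]: print(ray(c,q[:2]+[235,180],.098))
b=[ray(c,p,.012)[:2] for p in ((217.5,122),(335,122))]; print(np.mean(b,0),b[1]-b[0], np.mean(b,0)+.12*np.array([.949,.316]))
print(s['ee_pos'])
```

```text
[[[42.    48.    29.134]]]
[ 0.49304243 -0.01956398  0.098     ]
[ 0.4158492  -0.04718332] [-0.03760274  0.11170251] [ 0.5297292  -0.00926332]
[ 0.48867829 -0.01758781  0.17775138]
```

```bash
python3 -m inch '{"translation":[[0.028,-0.024,-0.2],[0.028,-0.024,-0.4],[0.028,-0.024,-0.6],[0.028,-0.024,-0.72],[0.028,-0.024,-0.79],[0.028,-0.024,-0.79],[0.028,-0.024,-0.79]],"rot":[[0,0,0],[0,0,0],[0,0,0],[0,0,0],[0,0,0],[0,0,0],[0,0,0]],"jaw":[87,87,87,87,70,60,60]}' 8
python3 -c "
from h import *
s=r.read_state();print(s['ee_pos'],Ro.from_quat(s['eef_rot']).as_matrix()[:,2],s['ft_force'],s['width'])"
```

```text
time: 3.65
ee_pos: [0.4921, -0.0198, 0.0997]
eef_rot: [-0.161, 0.987, 0.0, -0.001]
ft_force: [0.2, -0.8, 0.3]
width: 0.0707
[ 0.4920818  -0.01979162  0.0996617 ] [-1.99574053e-03 -2.99753108e-04 -9.99997964e-01] [ 0.17594582 -0.79674833  0.31475116] 0.07068131780861392
```

```bash
python3 -m inch '{"translation":[[0,0,-0.01],[0,0,-0.01],[0,0,-0.01],[0,0,-0.01],[0,0,-0.01],[0,0,-0.01],[0,0,-0.01],[0,0,-0.01],[0,0,-0.01],[0,0,-0.01]],"rot":[[0,0,0],[0,0,0],[0,0,0],[0,0,0],[0,0,0],[0,0,0],[0,0,0],[0,0,0],[0,0,0],[0,0,0]],"jaw":[56,52,48,46,44,42,40,40,40,40]}' 8
python3 -c "
from h import *
s=r.read_state();print(s['ee_pos'],Ro.from_quat(s['eef_rot']).as_matrix()[:,2],s['ft_force'],s['width'])"
```

```text
time: 4.65
ee_pos: [0.4922, -0.0199, 0.0988]
eef_rot: [-0.161, 0.987, -0.0, -0.001]
ft_force: [0.2, -1.9, 2.1]
width: 0.0437
[ 0.49217138 -0.01993052  0.09876364] [-1.79960212e-03 -4.17232589e-04 -9.99998294e-01] [ 0.18041108 -1.86507174  2.06905867] 0.043713255128460256
```

```bash
python3 -m inch '{"translation":[[0,0,0.05],[0,0,0.1],[0,0,0.15],[0,0,0.2],[0,0,0.25],[0,0,0.35],[0,0,0.5],[0,0,0.7],[0,0,0.7],[0,0,0.7]],"rot":[[0,0,0],[0,0,0],[0,0,0],[0,0,0],[0,0,0],[0,0,0],[0,0,0],[0,0,0],[0,0,0],[0,0,0]],"jaw":[40,40,40,40,40,40,40,40,40,40]}' 8
python3 - <<'E'
from h import *
s=r.read_state(); b=eyes.camera('side'); cv2.imwrite('pics/s3.png',cv2.resize(b[130:270,190:330],None,fx=4,fy=4))
print(s['ee_pos'],s['ft_force'])
E
```

```text
time: 5.65
ee_pos: [0.4923, -0.0198, 0.1691]
eef_rot: [-0.162, 0.987, 0.0, -0.0]
ft_force: [-0.3, 0.5, -0.2]
width: 0.0434
[ 0.49233715 -0.01982333  0.16908289] [-0.29958153  0.52013882 -0.16407595]
```

View pics/s3.png

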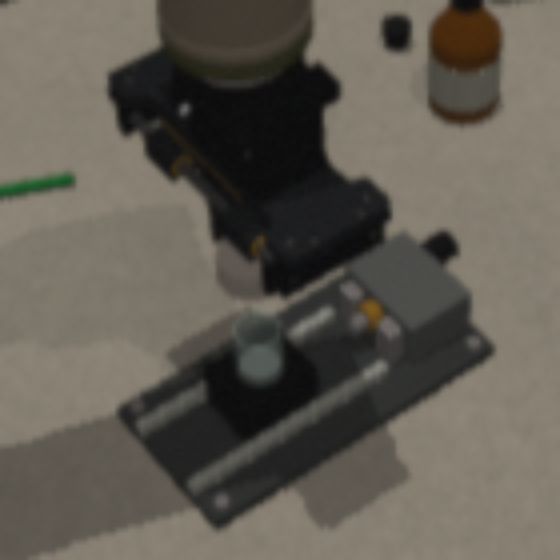

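The cap is in the gripper, and the cell stands upright on the stage with its tube bare.

```bash
python3 -m inch '{"translation":[[0,0.2,0],[0.03,0.5,0],[0.07,0.8,0],[0.1,1,0],[0.1,1,0]],"rot":[[0,0,0],[0,0,0],[0,0,0],[0,0,0],[0,0,0]],"jaw":[40,40,40,40,40]}' 8
python3 -m inch '{"translation":[[0,0.3,0],[0.03,0.6,0],[0.07,0.9,0],[0.1,1,0],[0.1,1,0],[0.1,1,0]],"rot":[[0,0,0],[0,0,0],[0,0,0],[0,0,0],[0,0,0],[0,0,0]],"jaw":[40,40,40,40,40,40]}' 8
python3 - <<'E'
from h import *
s=r.read_state(); a=eyes.camera('wrist'); cv2.imwrite('pics/w4.png',a); c=cal('wrist',s)
print(s['ee_pos'],s['width']); p=proj(c,(.5205,.279,.012)); print(p)
x,y=(p-55).astype(int); x=min(x,450)
g=cv2.cvtColor(a,cv2.COLOR_BGR2GRAY)[max(y,0):y+110,x:x+110]
h=cv2.HoughCircles(g,cv2.HOUGH_GRADIENT_ALT,1,5,param1=100,param2=.5,minRadius=18,maxRadius=42); 
for q in h[0]: print(q,ray(c,q[:2]+[x,max(y,0)],.012))
E
```

```text
time: 6.2
ee_pos: [0.5014, 0.0833, 0.1674]
eef_rot: [-0.164, 0.987, 0.0, -0.002]
ft_force: [0.6, -0.4, 0.4]
width: 0.0439
time: 6.8
ee_pos: [0.5114, 0.1814, 0.1669]
eef_rot: [-0.163, 0.987, -0.0, -0.002]
ft_force: [0.3, -1.5, 0.4]
width: 0.0434
[0.51141162 0.18143859 0.16694006] 0.04344777882063019
[363.81981837 236.59521218]
[60.       57.       26.955706] [0.52054057 0.28392938 0.012     ]
```

View pics/w4.png

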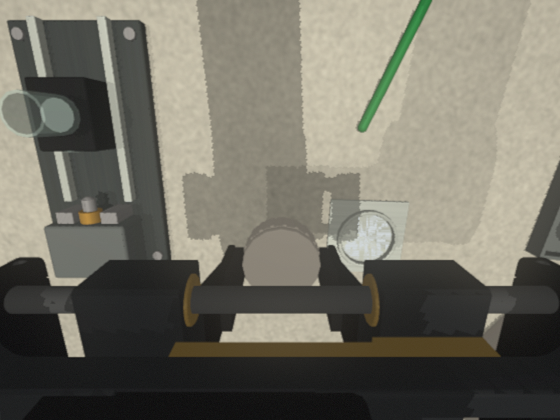

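The wrist view shows the ring at about (366,237) and the cap level in the fingers. The two ring readings agree within 5 mm, so I take (0.5205, 0.282).

```bash
python3 -m inch '{"translation":[[0.03,0.3,0],[0.06,0.6,0],[0.09,0.9,0],[0.09,1,0],[0.09,1,-0.3],[0.09,1,-0.6],[0.09,1,-0.8],[0.09,1,-0.8],[0.09,1,-0.8]],"rot":[[0,0,0],[0,0,0],[0,0,0],[0,0,0],[0,0,0],[0,0,0],[0,0,0],[0,0,0],[0,0,0]],"jaw":[40,40,40,40,40,40,40,40,40]}' 8
python3 - <<'E'
from h import *
s=r.read_state(); a=eyes.camera('wrist'); cv2.imwrite('pics/w5.png',a[150:350,160:420]); s=r.read_state()
print(s['ee_pos'],Ro.from_quat(s['eef_rot']).as_matrix()[:,2],s['ft_force'],s['width'])
E
```

```text
time: 7.75
ee_pos: [0.521, 0.28, 0.0878]
eef_rot: [-0.162, 0.987, -0.001, -0.002]
ft_force: [-0.2, -0.6, -0.8]
width: 0.0437
[0.52137084 0.28054616 0.08850119] [-2.80329614e-03 -7.34156153e-04 -9.99995801e-01] [-0.64217704  0.17225767 -0.59751111] 0.04346594640705322
```

View pics/w5.png

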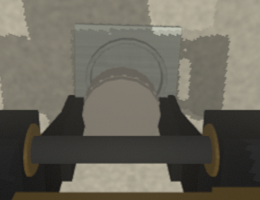

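The crop shows the ring centred at column 126.5 and the cap at 121.5. That puts the ring about 4 mm further along +y, matching the 0.284 reading.

```bash
python3 -m inch '{"translation":[[-0.008,0.033,0],[-0.008,0.033,-0.15],[-0.008,0.033,-0.3],[-0.008,0.033,-0.42],[-0.008,0.033,-0.5],[-0.008,0.033,-0.55],[-0.008,0.033,-0.57],[-0.008,0.033,-0.58],[-0.008,0.033,-0.58]],"rot":[[0,-0.003,0],[0,-0.003,0],[0,-0.003,0],[0,-0.003,0],[0,-0.003,0],[0,-0.003,0],[0,-0.003,0],[0,-0.003,0],[0,-0.003,0]],"jaw":[40,40,40,40,40,40,40,40,40]}' 8
python3 -c "
from h import *
s=r.read_state();print(s['ee_pos'],Ro.from_quat(s['eef_rot']).as_matrix()[:,2],s['ft_force'],s['width'])"
```

```text
time: 8.7
ee_pos: [0.5208, 0.284, 0.0308]
eef_rot: [-0.162, 0.987, -0.0, 0.0]
ft_force: [0.8, 0.5, 0.0]
width: 0.0436
[0.52077136 0.28400843 0.03078082] [ 7.79686314e-04 -4.08176891e-04 -9.99999613e-01] [0.76202234 0.48576768 0.02639853] 0.04355912706323409
```

No contact yet. I'll lower the last 4 mm slowly.

```bash
python3 -m inch '{"translation":[[0,0,-0.01],[0,0,-0.015],[0,0,-0.02],[0,0,-0.025],[0,0,-0.03],[0,0,-0.035],[0,0,-0.035],[0,0,-0.035]],"rot":[[0,0,0],[0,0,0],[0,0,0],[0,0,0],[0,0,0],[0,0,0],[0,0,0],[0,0,0]],"jaw":[40,40,40,40,40,40,40,40]}' 8
python3 -c "
from h import *
s=r.read_state();print(s['ee_pos'],s['ft_force'],s['width'])"
```

```text
time: 9.5
ee_pos: [0.5208, 0.284, 0.0273]
eef_rot: [-0.162, 0.987, -0.0, 0.0]
ft_force: [-0.3, -0.4, 0.3]
width: 0.0439
[0.52080733 0.28398119 0.02726377] [-0.28588138 -0.4360858   0.3100384 ] 0.04390373317330405
```

```bash
python3 -m inch '{"translation":[[0,0,-0.005],[0,0,-0.01],[0,0,-0.012],[0,0,-0.012],[0,0,-0.012]],"rot":[[0,0,0],[0,0,0],[0,0,0],[0,0,0],[0,0,0]],"jaw":[40,40,40,40,40]}' 8
python3 -m inch '{"translation":[[0,0,0],[0,0,0],[0,0,0],[0,0,0],[0,0,0],[0,0,0],[0,0,0.1],[0,0,0.3],[0,0,0.6],[0,0,0.9],[0,0,0.9],[0,0,0.9]],"rot":[[0,0,0],[0,0,0],[0,0,0],[0,0,0],[0,0,0],[0,0,0],[0,0,0],[0,0,0],[0,0,0],[0,0,0],[0,0,0],[0,0,0]],"jaw":[46,50,54,58,62,62,62,62,62,70,80,80]}' 8
python3 - <<'E'
from h import *
s=r.read_state(); a=eyes.camera('wrist'); c=cal('wrist',s)
print(s['ee_pos'],s['width']); p=proj(c,(.5205,.284,.012)).astype(int); print(p)
x,y=p-70; cv2.imwrite('pics/w6.png',cv2.resize(a[y:y+140,x:x+140],None,fx=4,fy=4))
E
```

```text
time: 10.0
ee_pos: [0.5209, 0.2841, 0.0267]
eef_rot: [-0.162, 0.987, -0.0, 0.0]
ft_force: [-2.4, -1.1, 7.1]
width: 0.044
time: 11.2
ee_pos: [0.5213, 0.2843, 0.1178]
eef_rot: [-0.162, 0.987, 0.0, 0.001]
ft_force: [0.8, 0.4, -1.1]
width: 0.0768
[0.52130101 0.2843175  0.11780888] 0.07675453459322132
[281 212]
```

View pics/w6.png

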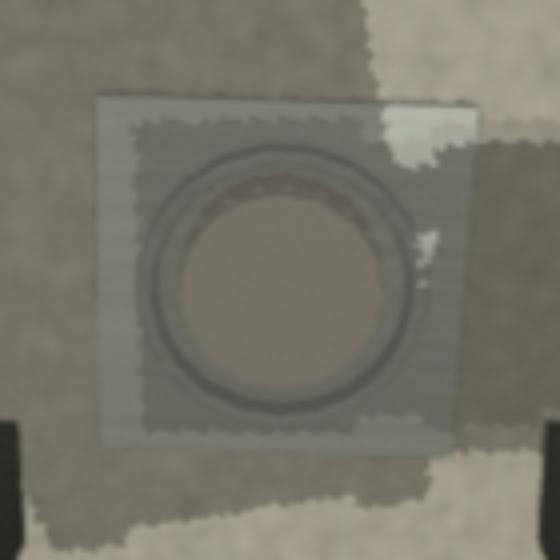

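The cap sits centred in the well, mouth down, and is released (9 pictures viewed). Now the cell.

```bash
python3 -m inch '{"translation":[[0,0,0.3],[-0.03,-0.4,0.5],[-0.06,-0.8,0.5],[-0.1,-1,0.5],[-0.1,-1,0.5]],"rot":[[0,0,0],[0,0,0],[0,0,0],[0,0,0],[0,0,0]],"jaw":[87,87,87,87,87]}' 20
python3 -m inch '{"translation":[[-0.03,-0.4,0],[-0.06,-0.8,0],[-0.1,-1,0],[-0.1,-1,0]],"rot":[[0,0,0],[0,0,0],[0,0,0],[0,0,0]],"jaw":[87,87,87,87]}'
python3 -m inch '{"translation":[[-0.03,-0.4,0],[-0.06,-0.8,0],[-0.1,-1,0],[-0.1,-1,0],[-0.1,-1,0],[-0.1,-1,0]],"rot":[[0,0,0],[0,0,0],[0,0,0],[0,0,0],[0,0,0],[0,0,0]],"jaw":[87,87,87,87,87,87]}'
python3 - <<'E'
from h import *
a=eyes.camera('wrist'); s=r.read_state(); c=cal('wrist',s)
print(s['ee_pos'],Ro.from_quat(s['eef_rot']).as_matrix().round(4)); p=proj(c,(.4905,-.02,.052)).astype(int); print(p)
x,y=p-90; x,y=max(x,0),max(y,0); print(x,y); cv2.imwrite('pics/w7.png',cv2.resize(a[y:y+180,x:x+180],None,fx=3,fy=3))
E
```

```text
time: 11.75
ee_pos: [0.5102, 0.1805, 0.166]
eef_rot: [-0.16, 0.987, -0.001, -0.0]
ft_force: [-0.8, 0.8, 0.0]
width: 0.0868
time: 12.15
ee_pos: [0.4997, 0.0782, 0.1652]
eef_rot: [-0.158, 0.987, -0.001, -0.001]
ft_force: [-0.3, 1.5, 0.8]
width: 0.087
time: 12.75
ee_pos: [0.4899, -0.0197, 0.1649]
eef_rot: [-0.16, 0.987, -0.001, -0.001]
ft_force: [-0.2, -0.3, 1.0]
width: 0.0866
[ 0.48987897 -0.0199054   0.16495789] [[-0.9491 -0.3149 -0.0025]
 [-0.3149  0.9491 -0.0021]
 [ 0.003  -0.0012 -1.    ]]
[280 212]
190 122
```

View pics/w7.png

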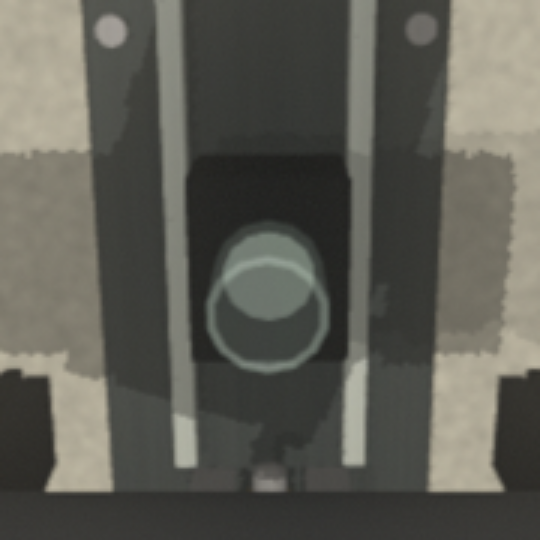

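The crop shows the cell block spanning columns 187–350 and centred between the rails. The tube's rim is at (268,314) and the block's back edge at row 157.

```bash
python3 - <<'E'
from h import *
s=r.read_state(); c=cal('wrist',s)
o=np.array([.5263,-.0085]);y=.321;R=np.array([[np.cos(y),-np.sin(y)],[np.sin(y),np.cos(y)]])
for n,q,z in (('rim',(268,314),.092),('back',(268,157),.052),('railend',(270,467),.022)):
    p=ray(c,np.array(q)/3+[190,122],z)[:2]; print(n,p,R.T@(p-o))
E
python3 -m inch '{"translation":[[0.01,0,-0.3],[0.01,0,-0.6],[0.01,0,-0.9],[0.01,0,-0.9],[0.01,0,-0.9]],"rot":[[0,0,0.005],[0,0,0.005],[0,0,0.005],[0,0,0.005],[0,0,0.005]],"jaw":[87,87,87,87,87]}' 20
python3 -c "
from h import *
s=r.read_state();print(s['ee_pos'],Ro.from_quat(s['eef_rot']).as_matrix().round(4),s['ft_force'],s['width'])"
```

```text
rim [ 0.49030665 -0.02129566] [-0.03819205 -0.0007856 ]
back [ 0.45762884 -0.03239443] [-0.07270253 -0.00100709]
railend [0.56939204 0.00508854] [ 0.04517831 -0.00070177]
time: 13.3
ee_pos: [0.491, -0.0193, 0.0753]
eef_rot: [-0.163, 0.987, -0.001, -0.002]
ft_force: [0.2, -0.2, 0.9]
width: 0.0872
[ 0.49097867 -0.01932004  0.07534812] [[-0.9472 -0.3208 -0.0033]
 [-0.3207  0.9472 -0.0025]
 [ 0.004  -0.0013 -1.    ]] [ 0.22192042 -0.20227019  0.93837881] 0.08717049332350973
```

```bash
python3 -m inch '{"translation":[[0,-0.012,-0.1],[0,-0.012,-0.2],[0,-0.012,-0.3],[0,-0.012,-0.34],[0,-0.012,-0.34],[0,-0.012,-0.34],[0,-0.012,-0.34],[0,-0.012,-0.34],[0,-0.012,-0.34],[0,-0.012,-0.34],[0,-0.012,-0.34],[0,-0.012,-0.34],[0,-0.012,-0.34],[0,-0.012,-0.34]],"rot":[[0.002,-0.003,0],[0.002,-0.003,0],[0.002,-0.003,0],[0.002,-0.003,0],[0.002,-0.003,0],[0.002,-0.003,0],[0.002,-0.003,0],[0.002,-0.003,0],[0.002,-0.003,0],[0.002,-0.003,0],[0.002,-0.003,0],[0.002,-0.003,0],[0.002,-0.003,0],[0.002,-0.003,0]],"jaw":[87,87,87,87,80,70,64,58,54,50,46,46,46,46]}' 20
python3 -c "
from h import *
s=r.read_state();print(s['ee_pos'],Ro.from_quat(s['eef_rot']).as_matrix().round(4),s['ft_force'],s['width'])"
```

```text
time: 14.7
ee_pos: [0.4911, -0.0206, 0.0414]
eef_rot: [-0.162, 0.987, -0.0, -0.0]
ft_force: [-0.7, -0.5, 1.6]
width: 0.0501
[ 0.49108905 -0.02063437  0.04143693] [[-9.472e-01 -3.206e-01  0.000e+00]
 [-3.206e-01  9.472e-01 -5.000e-04]
 [ 1.000e-04 -4.000e-04 -1.000e+00]] [-0.73132491 -0.49410229  1.59075398] 0.050059185570596736
```

```bash
python3 -m inch '{"translation":[[0,0,0],[0.05,0.016,0],[0.1,0.033,0],[0.15,0.05,0],[0.2,0.066,0],[0.25,0.083,0],[0.3,0.1,0],[0.35,0.116,0],[0.38,0.127,0],[0.38,0.127,0],[0.38,0.127,0]],"rot":[[0,0,0],[0,0,0],[0,0,0],[0,0,0],[0,0,0],[0,0,0],[0,0,0],[0,0,0],[0,0,0],[0,0,0],[0,0,0]],"jaw":[46,46,46,46,46,46,46,46,46,46,46]}' 40
python3 -m inch '{"translation":[[0.02,0.007,0],[0.04,0.013,0],[0.06,0.02,0],[0.08,0.027,0],[0.1,0.033,0],[0.12,0.04,0],[0.14,0.047,0],[0.14,0.047,0],[0.14,0.047,0]],"rot":[[0,0,0],[0,0,0],[0,0,0],[0,0,0],[0,0,0],[0,0,0],[0,0,0],[0,0,0],[0,0,0]],"jaw":[46,46,46,46,46,46,46,46,46]}' 40
python3 -c "
from h import *
s=r.read_state();print(s['ee_pos'],Ro.from_quat(s['eef_rot']).as_matrix().round(4),s['ft_force'],s['torque'],s['width'])"
```

```text
time: 15.8
ee_pos: [0.528, -0.0086, 0.0415]
eef_rot: [-0.162, 0.987, -0.0, -0.001]
ft_force: [-7.6, -2.9, 8.9]
width: 0.0498
time: 16.7
ee_pos: [0.5382, -0.0056, 0.0416]
eef_rot: [-0.161, 0.987, 0.0, -0.006]
ft_force: [-23.2, -4.4, 28.1]
width: 0.05
[ 0.53822679 -0.00557633  0.0415588 ] [[-0.9479 -0.3185 -0.011 ]
 [-0.3185  0.9479 -0.0015]
 [ 0.0109  0.0021 -0.9999]] [-23.20868678  -4.41734019  28.09296577] [-1.1937039   4.904615    0.00756766] 0.050013729397759506
```

Vertical load has built up: the tool tilts nose-down and digs the cell's front into the plate. I'll relieve it with a slight lift and a counter-tilt before pushing on.

```bash
python3 -m inch '{"translation":[[0,0,0.01],[0.01,0.003,0.015],[0.02,0.007,0.015],[0.02,0.007,0.015]],"rot":[[0.001,-0.006,0],[0.001,-0.012,0],[0.001,-0.012,0],[0.001,-0.012,0]],"jaw":[46,46,46,46]}' 40
python3 -c "
from h import *
s=r.read_state();print(s['ee_pos'],Ro.from_quat(s['eef_rot']).as_matrix()[:,2].round(4),s['ft_force'],s['torque'],s['width'])"
```

```text
time: 17.1
ee_pos: [0.5391, -0.005, 0.0421]
eef_rot: [-0.161, 0.987, -0.0, -0.001]
ft_force: [-4.1, -2.9, -6.1]
width: 0.0497
[ 0.53905864 -0.00500419  0.04212824] [-1.3e-03 -9.0e-04 -1.0e+00] [-4.10742382 -2.89300903 -6.06634242] [-0.42647421  1.18778456 -0.02893874] 0.04967633015884637
```

```bash
python3 -m inch '{"translation":[[0.015,0.005,0],[0.03,0.01,0],[0.045,0.015,0],[0.06,0.02,0],[0.07,0.023,0],[0.07,0.023,0],[0.07,0.023,0]],"rot":[[0.001,-0.003,0],[0.001,-0.005,0],[0.001,-0.007,0],[0.001,-0.008,0],[0.001,-0.008,0],[0.001,-0.008,0],[0.001,-0.008,0]],"jaw":[46,46,46,46,46,46,46]}' 40
python3 -c "
from h import *
s=r.read_state();print(s['ee_pos'],Ro.from_quat(s['eef_rot']).as_matrix()[:,:].round(4),s['ft_force'],s['torque'],s['width'])"
```

```text
time: 17.8
ee_pos: [0.5452, -0.003, 0.0416]
eef_rot: [-0.161, 0.987, -0.001, 0.002]
ft_force: [-6.5, -3.1, -1.2]
width: 0.0496
[ 0.54515421 -0.00295736  0.04163641] [[-9.479e-01 -3.184e-01  4.800e-03]
 [-3.184e-01  9.479e-01 -3.000e-04]
 [-4.400e-03 -1.800e-03 -1.000e+00]] [-6.47679945 -3.06473519 -1.23320969] [-0.46343968  1.56723187 -0.0077834 ] 0.04959651118485351
```

```bash
python3 -m inch '{"translation":[[0.005,0.002,0],[0.01,0.003,0],[0.015,0.005,0],[0.02,0.007,0],[0.02,0.007,0],[0.02,0.007,0]],"rot":[[0,0.002,0],[0,0.003,0],[0,0.003,0],[0,0.003,0],[0,0.003,0],[0,0.003,0]],"jaw":[46,46,46,46,46,46]}' 40
python3 -c "
from h import *
s=r.read_state();print(s['ee_pos'],Ro.from_quat(s['eef_rot']).as_matrix()[:,:].round(4),s['ft_force'],s['torque'],s['width'])"
```

```text
time: 18.4
ee_pos: [0.546, -0.0027, 0.0415]
eef_rot: [-0.161, 0.987, -0.0, -0.001]
ft_force: [-10.7, -3.9, 3.6]
width: 0.0499
[ 0.54602252 -0.00270497  0.04153244] [[-9.480e-01 -3.182e-01 -1.200e-03]
 [-3.182e-01  9.480e-01 -6.000e-04]
 [ 1.300e-03 -2.000e-04 -1.000e+00]] [-10.7404261   -3.87387991   3.55684206] [-0.58913609  2.23830592  0.13328719] 0.04985367392350144
```

```bash
python3 -m inch '{"translation":[[0.01,0.003,0],[0.02,0.007,0],[0.03,0.01,0],[0.03,0.01,0],[0.03,0.01,0]],"rot":[[0,-0.001,0],[0,-0.002,0],[0,-0.003,0],[0,-0.003,0],[0,-0.003,0]],"jaw":[46,46,46,46,46]}' 40
python3 -c "
from h import *
s=r.read_state();print(s['ee_pos'],Ro.from_quat(s['eef_rot']).as_matrix()[:,2].round(4),s['ft_force'],s['torque'],s['width'])"
```

```text
time: 18.9
ee_pos: [0.5461, -0.0027, 0.0415]
eef_rot: [-0.161, 0.987, -0.0, -0.002]
ft_force: [-21.9, -5.1, 16.0]
width: 0.0497
[ 0.54609775 -0.00270067  0.04146031] [-0.0048 -0.001  -1.    ] [-21.92637001  -5.10957298  15.98506426] [-0.89605696  4.50621726  0.14461041] 0.04972403854510387
```

```bash
python3 -m inch '{"translation":[[0.01,0.003,0.005],[0.02,0.007,0.01],[0.02,0.007,0.01],[0.02,0.007,0.01],[0.02,0.007,0.01]],"rot":[[0.001,-0.004,0],[0.001,-0.008,0],[0.001,-0.008,0],[0.001,-0.008,0],[0.001,-0.008,0]],"jaw":[46,46,46,46,46]}' 40
python3 - <<'E'
from h import *
s=r.read_state();print(s['ee_pos'],Ro.from_quat(s['eef_rot']).as_matrix().round(4),s['ft_force'],s['torque'],s['width'])
a=eyes.camera('wrist'); b=eyes.camera('side'); cv2.imwrite('pics/w8.png',np.hstack([cv2.resize(a[120:300,180:380],(444,400)),cv2.resize(b[185:265,215:315],(356,285),interpolation=cv2.INTER_CUBIC)[:, :] if 0 else cv2.copyMakeBorder(cv2.resize(b[185:265,215:315],(350,280)),0,120,0,0,cv2.BORDER_CONSTANT)]))
E
```

```text
time: 19.4
ee_pos: [0.546, -0.0027, 0.0416]
eef_rot: [-0.161, 0.987, -0.0, -0.001]
ft_force: [-11.2, -3.2, -1.3]
width: 0.0495
[ 0.5460174  -0.00268233  0.04157157] [[-9.483e-01 -3.173e-01 -1.200e-03]
 [-3.173e-01  9.483e-01 -7.000e-04]
 [ 1.400e-03 -3.000e-04 -1.000e+00]] [-11.24080801  -3.22884857  -1.28013414] [-0.76300581  2.37343292  0.06855094] 0.049456907199232646
```

View pics/w8.png

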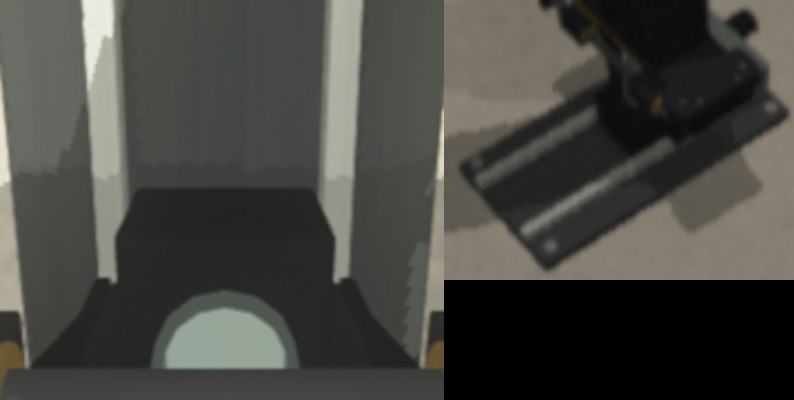

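The view shows the cell held square between the rails, with its back's top edge at about (281,227) and bottom edge at about (281,205) in full-image pixels. The cell hasn't advanced even with the vertical load removed, so it is on the stop. I'll set the final light press.

```bash
python3 - <<'E'
from h import *
s=r.read_state(); c=cal('wrist',s)
o=np.array([.5263,-.0085]);y=.321;R=np.array([[np.cos(y),-np.sin(y)],[np.sin(y),np.cos(y)]])
for q,z in (((281.3,227.1),.052),((281.3,204.6),.012)):
    p=ray(c,q,z)[:2]; print(p,R.T@(p-o))
E
python3 -m inch '{"translation":[[0.01,0.003,0.003],[0.02,0.007,0.006],[0.03,0.01,0.006],[0.03,0.01,0.006],[0.03,0.01,0.006],[0.03,0.01,0.006],[0.03,0.01,0.006],[0.03,0.01,0.006]],"rot":[[0,-0.003,0],[0,-0.005,0],[0,-0.006,0],[0,-0.006,0],[0,-0.006,0],[0,-0.006,0],[0,-0.006,0],[0,-0.006,0]],"jaw":[46,46,46,46,46,46,46,46]}' 40
python3 - <<'E'
from h import *
for i in range(3):
    s=r.read_state();print(s['ee_pos'],Ro.from_quat(s['eef_rot']).as_matrix()[:,2].round(4),s['ft_force'],s['width']); a=eyes.camera('side')
# holder / cap check in side view
D=cal('side'); x,y=proj(D,(.5205,.284,.012)).astype(int); cv2.imwrite('pics/s9.png',cv2.resize(a[y-35:y+35,x-45:x+45],None,fx=6,fy=6))
E
```

```text
[ 0.5181282  -0.01187115] [-0.00881804 -0.00062063]
[ 0.51769848 -0.01201296] [-0.00927055 -0.00061961]
time: 20.3
ee_pos: [0.5461, -0.0027, 0.0415]
eef_rot: [-0.16, 0.987, -0.001, -0.001]
ft_force: [-16.6, -5.4, 6.3]
width: 0.05
[ 0.54605071 -0.00268053  0.04147853] [-0.0017 -0.0015 -1.    ] [-16.58198002  -5.38165816   6.27338637] 0.05003383472742724
[ 0.5460421  -0.00268005  0.0414844 ] [-0.0017 -0.0015 -1.    ] [-17.52723726  -3.5580213    6.59190771] 0.049312070151095434
[ 0.54603873 -0.00268015  0.04148029] [-0.0017 -0.0015 -1.    ] [-16.52951013  -4.12647953   7.15600232] 0.04975917540798607
```

View pics/s9.png

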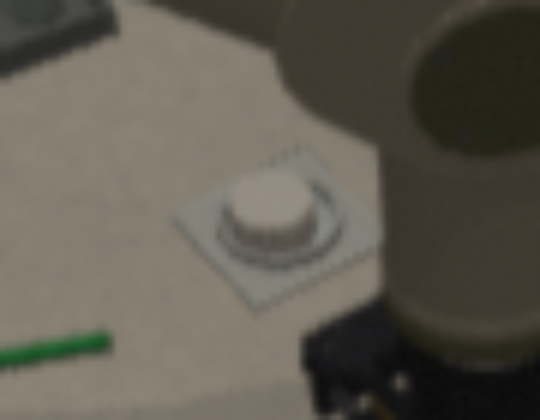

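The side view shows the cap sitting in the ring. The cell's back is at stage x of about -0.009 m, so its front is on the stop within about 1 mm, and the push is steady at about 17 N. Handing in.

```bash
python3 -c "
from bench import r
print(r.close_job())"
```

```text
the job is handed in; nothing more can be done
None
```

I lifted the cap off the cell, set it mouth down in the holder's well and let go. I then gripped the cell across its block and pushed it along the channel onto the stop pads. I handed in at about 20 s with the cell still held there, and no verdict came back.

**Cap:** the last pictures show it centred in the well and released. I did not measure its offset or tilt there. The two ring readings differed by up to 6 mm in y, and a third look settled it at about 0.284 m.

**Cell:**
- **Position:** its back face measured at stage x of about -9 mm, which puts the front at 50 to 51 mm, at the stop faces within camera accuracy. Another 3 mm of commanded push moved it by less than 0.1 mm.
- **Push:** steady at about 17 N. Allowing 7.7 N for the spring and a few newtons of friction, I estimate 6 to 9 N on the stop, but I could not read that force or the plunger directly.
- **Squareness:** the tool is within 0.01 rad of the stage's direction and 0.003 rad of vertical, and the jaws hold the 50 mm block at 40 N.

**What went wrong:** partway through the push the tool tilted about 0.01 rad nose-down, pressing the cell into the plate with about 28 N. I cleared it with a small lift and counter-tilt. About 7 N of vertical load remained at the end.

I saw nothing knocked on the bench, but I did not measure the other objects again at the end.

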